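Put the desk stationery away in its trays

TASK

Put the stationery on the records desk away: stand each self-inking stamp upright in the bay of the black tray lined with its own colour, lay the carton of staples flat in the grey tray beside the clip tub, and put both rolls of tape in the red basket lying flat, the full roll underneath and the started roll squarely on top of it so that it gets used first. Leave the clip tub and the stapler where they are.

Things in the scene. Friction and masses are not known exactly. Their poses are not given: they have to be found in the camera images.
- stamp_red: self-inking office stamp standing on its stamping face on the desk: black housing 50 mm (own x) by 30 mm (own y), 40 mm tall, and above it, from 48 to 80 mm up, a red handle cap 44 mm (own x) by 26 mm (own y), to be gripped across its 26 mm. Origin: centre of the underside; z up. About 90 g.
- stamp_blue: self-inking office stamp standing on its stamping face on the desk: black housing 50 mm (own x) by 30 mm (own y), 40 mm tall, and above it, from 48 to 80 mm up, a blue handle cap 44 mm (own x) by 26 mm (own y), to be gripped across its 26 mm. Origin: centre of the underside; z up. About 90 g.
- tape_full: the full roll of brown packing tape, lying flat on the desk: 64 mm in diameter (the larger of the two), 25 mm high, with a small white 25 mm core hole. Origin: centre of the underside; z up. About 90 g.
- tape_started: the started, partly used roll of the same brown tape, lying flat on the desk: only 44 mm in diameter, 25 mm high, same core hole. Origin: centre of the underside; z up. About 40 g.
- staple_box: small carton of staples, closed, off-white with a green band round its foot and grey staples printed on its lid, lying flat: 62 mm (own x) by 40 mm (own y) by 26 mm high. Origin: centre of the underside; z up. About 140 g.
- stamp_tray: low black tray, fixed, turned any way: 54 mm (own x) by 148 mm (own y), walls 18 mm high, floor 4 mm thick, a cross wall making two bays 46 mm (x) by 66 mm (y) inside, so a stamp fits only with its 50 mm side along the tray's y. Bay lined with red felt: centre at own (0, +37 mm); blue: (0, -37 mm). Origin: centre of the underside; z up.
- tape_basket: square red slatted plastic basket, open on top, fixed to the desk: 144 mm outside (rim lip 148 mm), 136 mm inside, walls 4 mm thick and 52 mm high, floor 4 mm thick. Origin: centre of the underside; z up.
- fastener_tray: open grey steel tray, fixed: 108 mm (own x) by 168 mm (own y) outside, walls 4 mm thick and 29 mm high, floor 4 mm thick. The clip tub stands in its -y half; the +y half is free: the carton set with its 62 mm side along the tray's y, centred at own (0, +38 mm), leaves finger room all round. Origin: centre of the underside; z up.
- clip_tub: round clear tub of paper clips with a yellow lid, 50 mm in diameter, 30 mm high, standing loose in the grey tray; stays where it is. Origin: centre of the underside; z up.
- stapler: blue and grey desk stapler, 140 mm (own x) by 36 mm by about 58 mm high, lying loose on the desk to the robot's right; stays where it is. Origin: centre of the underside; z up.
Mind the look-alikes: they are no part of the job. What is shaped like the tape_full but green or pink is not meant. Leave any turquoise look-alike of the tape_started alone.

How it is judged:
By the outcome, as a careful person would: the job done as asked, in the order asked, and still so for the second after the job is handed in, with the robot touching nothing.
It also fails if it takes over 115 s, if anything falls off the work surface, if the arm or the gripper's body presses on something with over 40 N, if the wrist force passes 120 N, or if a joint passes its speed limit or range.

ROBOT

A 7-joint arm with a two-finger parallel gripper is mounted at the origin on the work surface. World frame = base frame: x ahead of the robot, y to its left, z up, the work surface at z = 0. Lengths are in mm, angles in rad, forces in N, time in s.
With the tool pointing down it reaches from about 400 to 925 mm from the base axis. Payload 4.1 kg.
Tool frame: the origin (TCP) lies between the finger pads; the fingertips stand 19 mm ahead of it and the grasp point (between the pads) is the TCP; y points along the fingers, z is the direction in which the jaws open and shut, and the axes are right-handed (so a half turn about y gives the same grasp; the last joint's range is limited). The gripper opens to 85 mm and grips with 20 to 120 N. Pads are 22 mm wide; open, the fingers measure 114 mm over their backs; the gripper's body (76 mm by 85 mm) begins 54 mm behind the grasp point. The pads swing forward as they close: fully open they stand 13 mm farther back than shut.
Start: joints at [1.232, 0.398, 0.045, 1.537, -0.019, 1.207, -0.051], TCP at [154.415, -631.424, 250.347] pointing down, gripper open.
Joint ranges: [-2.82, 2.82], [-0.49, 2.23], [-1.37, 1.46], [0, 2.46], [-1.36, 4.5], [0.23, 2], [-2.94, 2.94]. Speed limits (rad/s): [2.57, 2.57, 3.14, 3.14, 3.14, 3.14, 3.14].

INTERFACE

Orientations are given as a rotation vector (axis times angle).
In Python, from bench import manip gives the robot as it stands.
- The arm moves only by the tool carry_out, never from a script. Its argument "rows" is a list of rows, each a list of 3 entries, a list of its own where there are three numbers: the shift along the tool's x, y, z in cm, then the turn, a rotation vector about the tool's x, y, z in rad, then the gripper command: -1 is shut, 1 is fully open, values between are in proportion. A call has 1 to 12 rows; each row shifts and turns the commanded pose from where the row before left it, along the tool's axes as they then stand; what a row does not reach is not made up. A row lasts 1/8 s, in which the tool goes at most 62.5 mm and 10.7 degrees, less where a joint would pass 70% of its speed; a pose out of reach is approached as far as the arm can. A call is refused whole if a number of a shift passes 6.25 or a number of a turn 0.188, either way. A call with a gripper value outside its range is refused whole. The fingers move at their own pace and stop on an object; the grip force is fixed at half the most. Time passes only in rows, so rows that do not move let the fingers close. It gives the time, the measured TCP pose, the force and the opening at its end, in the units of the state.
- manip.observe(): the state, without advancing time (a new reading comes with each control period).
- manip.camera(name): name is "side" or "top"; returns a dict with "frame" (420x560x3 uint8, blue, green, red), "fx", "fy", "cx", "cy" (pixels), "pose" (4x4, takes a point from camera to world coordinates). Camera axes: x right, y down, z forward; pixel columns grow to the right and rows downward; lengths in mm; the calibration is good to about 2 mm. A picture is of the moment at which its call begins. There is no depth.
- manip.sign_off(): hands the job in, once; it reports no verdict.
The state is a dict: "time": time; "qpos": joint angles; "qvel": joint speeds; "joint_torque": joint torques, N m; "tcp_pos": TCP position; "eef_rot": TCP orientation; "contact_force": force on the tool from outside, world axes, zero at the start; "moment": the same for the moment, N m; "width": finger opening in mm.
Only numpy, scipy, OpenCV 4.12 (cv2) and the standard library are available. Lean on these libraries where they do the work, as an engineer would, in place of code of your own. Each camera call takes 0.05 s, during which the arm holds its last target.

## Working session

There is one attempt and no reset: what is moved stays moved. The work goes in short steps, Python scripts to look and compute and a tool call to move; the robot and the scene stay as the last step left them, time stands still between calls to the robot, and variables do not carry over. Pictures are saved under pics/ and viewed, and the job is handed in when it is done.

Besides the shell and the picture viewer there is one more tool, called after "Call:" as name([rows], argument=value, ...), one row to a line, values as JSON. carry_out: Moves the arm, as the interface text tells. Its arguments: {"type":"object","properties":{"rows":{"type":"array"}},"required":["rows"]}

```bash
mkdir -p pics; ls; cat > h.py <<'E'
import numpy as np, cv2, pickle
from bench import manip
def shot(name,fn):
    c=manip.camera(name); cv2.imwrite(f'pics/{fn}.png',c['frame']); pickle.dump(c,open(f'pics/{fn}.pkl','wb')); return c
def load(fn): return pickle.load(open(f'pics/{fn}.pkl','rb'))
def ray(c,u,v,z):
    P=np.array(c['pose']); d=P[:3,:3]@np.array([(u-c['cx'])/c['fx'],(v-c['cy'])/c['fy'],1.]); o=P[:3,3]
    return o+d*(z-o[2])/d[2]
def proj(c,p):
    P=np.array(c['pose']); q=P[:3,:3].T@(np.array(p)-P[:3,3]); return np.array([c['fx']*q[0]/q[2]+c['cx'],c['fy']*q[1]/q[2]+c['cy']])
E
python3 - <<'E'
from h import *
for n in('top','side'):
    c=shot(n,n+'0'); print(n,c['fx'],c['cx'],c['cy'],np.round(c['pose'],3).tolist())
print(manip.observe())
E
```

```text
pics
top 426.2333984318849 280.09276342042773 214.04386769706852 [[-0.029, -0.994, 0.103, 400.056], [-0.999, 0.03, 0.012, -70.477], [-0.015, -0.103, -0.995, 1091.597], [0.0, 0.0, 0.0, 1.0]]
side 416.81554490535285 282.44116175544644 205.82791897879838 [[-0.782, -0.38, 0.495, -59.024], [-0.624, 0.477, -0.619, 617.863], [-0.001, -0.793, -0.61, 738.087], [0.0, 0.0, 0.0, 1.0]]
{'time': 0.1, 'qpos': array([ 1.23201273,  0.3991303 ,  0.04503657,  1.53776736, -0.01870869,
        1.20691947, -0.05073362]), 'qvel': array([-0.00156086, -0.00139262, -0.00052073, -0.0057573 , -0.00150784,
        0.00205681,  0.00018606]), 'joint_torque': array([ 4.21639503e-03, -4.76262796e+01,  1.37055270e+00, -2.54951084e+01,
        1.19853357e-02,  4.98890266e-03,  3.27630778e-05]), 'tcp_pos': array([ 154.26765116, -630.86300214,  249.35346406]), 'eef_rot': array([-0.25271755,  2.09608059, -2.09234234]), 'contact_force': array([-0.13242012,  1.09170906, -0.93670637]), 'moment': array([-0.02279283,  0.06150855, -0.01347146]), 'width': 85.41096357278161}
```

View pics/top0.png

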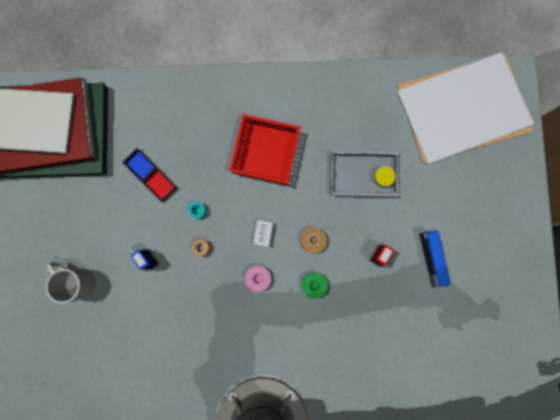

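View pics/side0.png

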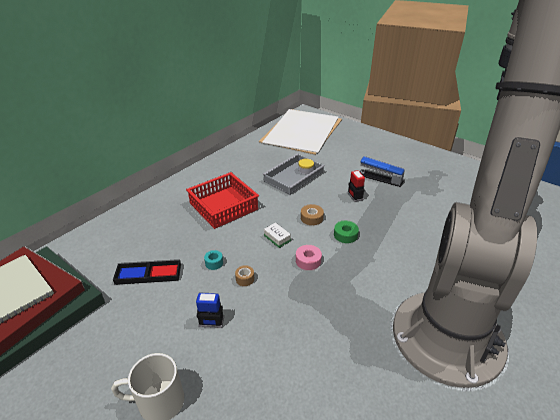

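The top view shows the blue stamp at (143,260), red stamp (384,254), full roll (314,240), started roll (201,247) and carton (263,233). The black tray is at (150,175), the basket at (266,150) and the grey tray at (366,175). The side view agrees. Next I'll zoom in to segment these.

```bash
python3 - <<'E'
from h import *
t=load('top0')['frame'];s=load('side0')['frame']
def crop(f,u,v,r): return cv2.resize(f[v-r:v+r,u-r:u+r],(260,260),interpolation=cv2.INTER_NEAREST)
a=np.hstack([crop(t,143,258,20),crop(t,384,254,20),crop(t,263,233,20)])
b=np.hstack([crop(t,150,175,32),crop(t,366,175,40),crop(t,266,150,42)])
cv2.imwrite('pics/z0.png',np.vstack([a,b]))
E
```

```text
(no output)
```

View pics/z0.png

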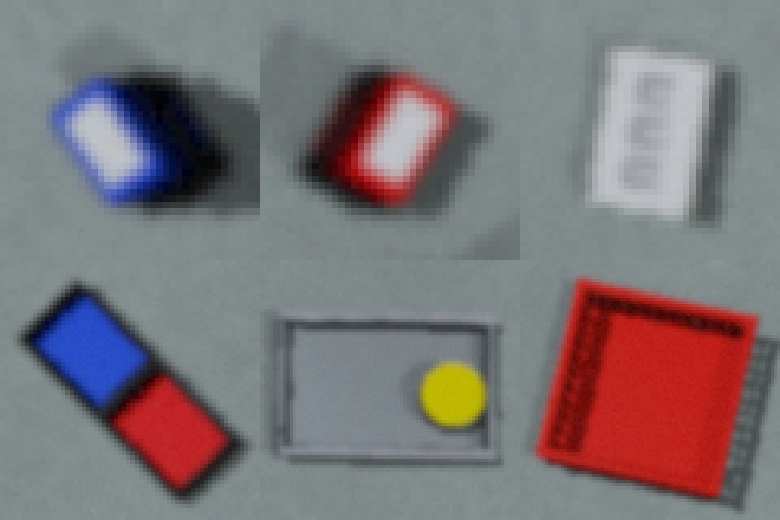

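```bash
cat > seg.py <<'E'
from h import *
def comp(m,u,v,r):
    mm=np.zeros_like(m); mm[max(0,v-r):v+r,max(0,u-r):u+r]=m[max(0,v-r):v+r,max(0,u-r):u+r]
    n,l,st,ce=cv2.connectedComponentsWithStats(mm.astype(np.uint8))
    k=1+np.argmax(st[1:,4]); return l==k
def wpts(c,m,z):
    ys,xs=np.nonzero(m); return np.array([ray(c,x,y,z)[:2] for x,y in zip(xs,ys)])
def pca(p):
    w,V=np.linalg.eigh(np.cov((p-p.mean(0)).T)); return np.degrees(np.arctan2(V[1,1],V[0,1]))%180, np.sqrt(w*12)
def rep(name,c,m,z):
    p=wpts(c,m,z); (cx,cy),(w,h),a=cv2.minAreaRect(p.astype(np.float32)); print(name,'n',m.sum(),'mean',p.mean(0).round(1),'pca',np.round(pca(p)[0],1),pca(p)[1].round(1),'rect',round(cx,1),round(cy,1),round(w,1),round(h,1),round(a,1))
def masks(f):
    h=cv2.cvtColor(f,cv2.COLOR_BGR2HSV); H,S,V=[h[...,i].astype(int) for i in range(3)]
    return dict(blue=(H>105)&(H<130)&(S>120)&(V>60),red=((H<6)|(H>174))&(S>140)&(V>90),white=(S<75)&(V>165),yellow=(H>25)&(H<35)&(S>150),brown=(H>8)&(H<22)&(S>70)&(V>60))
E
python3 - <<'E'
from seg import *
c=load('top0');M=masks(c['frame']);
rep('blue label',c,comp(M['white'],143,260,14),80)
rep('red label',c,comp(M['white'],384,254,14),80)
rep('box',c,comp(M['white'],263,233,22),26)
rep('felt blue',c,comp(M['blue'],140,165,24),4)
rep('felt red',c,comp(M['red'],160,186,24),4)
rep('basket',c,comp(M['red'],266,150,45),52)
rep('tub',c,comp(M['yellow'],385,176,20),30)
m=comp(M['brown'],314,240,20);rep('tfull',c,m,25)
m=comp(M['brown'],201,247,20);rep('tstart',c,m,25)
h=cv2.cvtColor(c['frame'],cv2.COLOR_BGR2HSV)
print(h[240,300:330].tolist()); 
s=load('side0');M=masks(s['frame'])
rep('s felt blue',s,comp(M['blue'],133,272,24),4)
rep('s felt red',s,comp(M['red'],165,271,24),4)
rep('s blue label',s,comp(M['white'],209,297,14),80)
rep('s red label',s,comp(M['white'],357,174,12),80)
rep('s tub',s,comp(M['yellow'],306,163,14),30)
rep('s full',s,comp(M['brown'],312,214,20),25)
rep('s st',s,comp(M['brown'],244,275,20),25)
rep('s box',s,comp(M['white'],277,234,20),26)
E
```

```text
blue label n 80 mean [407.  280.3] pca 34.8 [15.8 27.9] rect 407.1 280.7 27.3 16.5 44.0
red label n 86 mean [ 401.1 -303.3] pca 149.3 [16.  28.9] rect 401.2 -303.3 16.3 29.7 56.3
box n 349 mean [464.4 -11.9] pca 168.9 [37.7 60.6] rect 464.3 -11.6 37.2 60.9 79.0
felt blue n 460 mean [653.1 304.9] pca 43.0 [49.1 64.9] rect 652.9 304.5 65.0 47.7 44.0
felt red n 438 mean [598.6 253.2] pca 44.5 [47.2 62.9] rect 599.1 252.8 62.3 47.4 44.0
basket n 3437 mean [669.6 -23.6] pca 55.4 [148.3 150.1] rect 672.3 -24.0 150.0 152.3 75.5
tub n 304 mean [ 597.9 -324.2] pca 94.4 [42.5 44. ] rect 598.6 -323.3 48.0 46.0 88.1
tfull n 487 mean [ 442.6 -139.2] pca 84.2 [56.  57.8] rect 443.2 -139.0 62.5 59.9 88.3
tstart n 207 mean [433.6 143.2] pca 59.3 [39.2 42.5] rect 434.0 144.1 43.0 39.9 88.3
[[21, 28, 118], [17, 89, 134], [17, 128, 149], [17, 137, 158], [17, 142, 158], [17, 140, 158], [17, 134, 158], [16, 110, 157], [16, 85, 150], [15, 70, 128], [15, 93, 101], [16, 124, 101], [17, 140, 124], [17, 141, 141], [17, 141, 145], [16, 143, 139], [17, 133, 132], [16, 91, 129], [14, 51, 139], [15, 53, 148], [15, 98, 153], [16, 135, 155], [17, 140, 157], [17, 145, 156], [17, 137, 158], [17, 134, 147], [15, 107, 126], [16, 52, 94], [90, 9, 89], [90, 18, 113]]
s felt blue n 278 mean [656.1 301. ] pca 43.2 [35.7 60.4] rect 656.2 300.5 60.3 35.7 43.1
s felt red n 273 mean [601.5 249.3] pca 43.4 [35.3 61. ] rect 601.8 249.1 61.0 35.5 43.1
s blue label n 97 mean [405.9 279.4] pca 33.0 [16.9 29.5] rect 406.1 280.1 29.4 15.4 38.5
s red label n 88 mean [ 408.2 -301.3] pca 90.2 [32.5 88.4] rect 405.1 -296.2 37.6 95.3 12.2Traceback (most recent call last):
  File "<stdin>", line 19, in <module>
  File "seg.py", line 5, in comp
    k=1+np.argmax(st[1:,4]); return l==k
        ~~~~~~~~~^^^^^^^^^^
    return _wrapfunc(a, 'argmax', axis=axis, out=out, **kwds)
    return bound(*args, **kwds)
ValueError: attempt to get argmax of an empty sequence
```

```bash
cat > plan.py <<'E'
from h import *
from scipy.spatial.transform import Rotation as R
def state():
    o=manip.observe(); Rm=R.from_rotvec(o['eef_rot']).as_matrix(); return o,Rm
def plan(x,y,z,jaw):
    """needed yaw about tool y (turn first), then shift in turned tool axes [cm]"""
    o,Rm=state(); zd=Rm[:,2]; cur=np.degrees(np.arctan2(zd[1],zd[0]))
    d=(jaw-cur+90)%180-90
    print('t',round(o['time'],2),'pos',o['tcp_pos'].round(1),'jaw',round(cur%180,1),'down',Rm[:,1].round(3),'w',round(o['width'],1),'F',o['contact_force'].round(1),'q7',round(o['qpos'][6],2))
    # yaw about tool y (pointing down): world yaw d = turn -d about tool y
    for dd in (d,d-180*np.sign(d)):
        Rn=R.from_euler('z',dd,degrees=True).as_matrix()@Rm
        sh=Rn.T@(np.array([x,y,z])-o['tcp_pos'])/10
        print(' turn_y rad',round(-np.radians(dd),3),'shift cm',sh.round(2))
E
python3 - <<'E'
from plan import *
plan(401,-303,200,59.3)
_,Rm=state();print(Rm.round(3))
t=load('top0')['frame'];s=load('side0')['frame']
a=cv2.resize(t[140:210,320:410],None,fx=8,fy=8,interpolation=cv2.INTER_CUBIC)
cv2.imwrite('pics/z1.png',a)
b=cv2.resize(s[145:200,255:340],None,fx=9,fy=9,interpolation=cv2.INTER_CUBIC)
cv2.imwrite('pics/z2.png',b)
E
```

```text
t 0.1 pos [ 154.3 -630.9  249.4] jaw 103.7 down [-0.001  0.002 -1.   ] w 85.4 F [-0.1  1.1 -0.9] q7 -0.05
 turn_y rad 0.776 shift cm [ -4.48   5.01 -40.78]
 turn_y rad -2.366 shift cm [ 4.48  4.86 40.8 ]
[[-0.971 -0.001  0.238]
 [-0.238  0.002 -0.971]
 [ 0.    -1.    -0.002]]
```

View pics/z1.png

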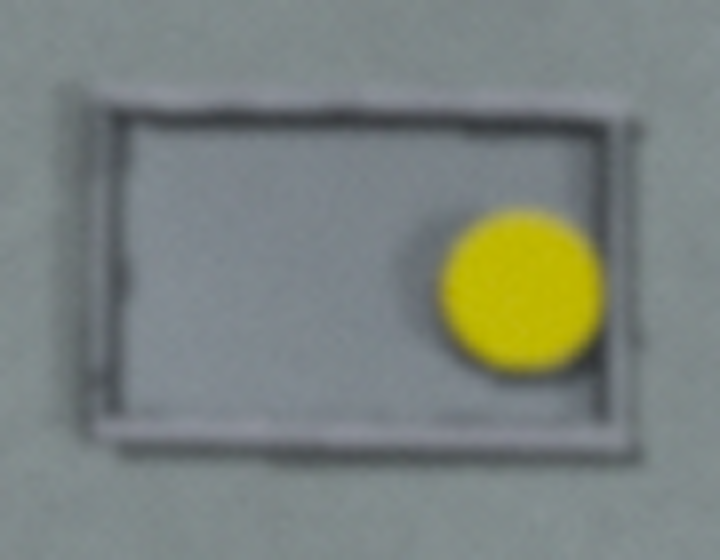

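View pics/z2.png

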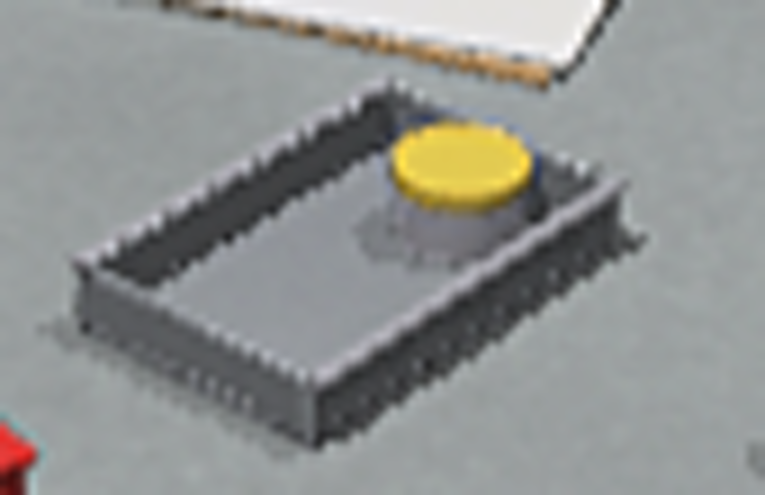

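The grey tray's rim corners are clear in both views: top crop (92,92), (632,102), (632,448), (92,438), and side crop (78,262), (318,385), (390,82), (625,183). The tub is at the right end, so the left end is free.

```bash
python3 - <<'E'
from seg import *
t=load('top0');s=load('side0')
def q(c,pts,k,o,z): return np.array([ray(c,p[0]/k+o[0],p[1]/k+o[1],z)[:2] for p in pts])
for c,p,k,o in((t,[(92,92),(632,102),(632,448),(92,438)],8,(319.5,139.5)),(s,[(78,262),(390,82),(625,183),(318,385)],9,(254.5,144.5))):
    w=q(c,p,k,o,29);print(w.round(1).tolist(),w.mean(0).round(1), 'yaw',np.degrees(np.arctan2(*(w[0]+w[3]-w[1]-w[2])[::-1])).round(1),np.linalg.norm(w[0]-w[1]),np.linalg.norm(w[0]-w[3]))
# stamp tray dark outline
for n,c,u,v in(('top',t,150,175),('side',s,147,272)):
    g=c['frame'].max(2); M=masks(c['frame'])
    m=comp((g<75)|M['blue']|M['red'],u,v,40 if n=='side' else 34)
    rep(n+' tray18',c,m,18); rep(n+' tray0',c,m,0)
# red label in side
h=cv2.cvtColor(s['frame'],cv2.COLOR_BGR2HSV);
m=comp((h[...,1]<60)&(h[...,2]>190),357,174,9);rep('s red label',s,m,80)
M=masks(s['frame']);rep('s full',s,comp(M['brown'],312,214,16),25)
rep('s st',s,comp(M['brown'],244,275,16),25)
rep('s box',s,comp((h[...,1]<60)&(h[...,2]>185),277,234,18),26)
rep('s tub',s,comp((h[...,0]>22)&(h[...,0]<35)&(h[...,1]>120),306,163,12),30)
cv2.imwrite('pics/z3.png',np.hstack([cv2.resize(s['frame'][y-25:y+25,x-30:x+30],(260,217),interpolation=cv2.INTER_CUBIC) for x,y in((357,184),(244,275),(312,214))]))
E
```

```text
[[667.4, -191.5], [658.6, -362.0], [548.0, -355.7], [556.5, -186.9]] [ 607.6 -274.1] yaw 87.1 170.74317165847432 111.01539248579506
[[665.1, -193.1], [654.0, -357.2], [546.4, -352.9], [555.2, -186.2]] [ 605.2 -272.3] yaw 86.5 164.49533095710686 110.12816076043313
top tray18 n 1174 mean [622.7 274.4] pca 44.1 [ 52.6 152.5] rect 622.8 274.0 152.9 54.3 43.7
top tray0 n 1174 mean [626.4 280.2] pca 44.1 [ 53.5 155. ] rect 626.5 279.8 155.5 55.2 43.7
side tray18 n 1333 mean [615.3 283.9] pca 42.9 [ 66.9 150.7] rect 615.5 282.8 151.5 67.1 43.5
side tray0 n 1333 mean [632.1 275.5] pca 42.9 [ 68.5 154.4] rect 632.4 274.5 155.3 68.8 43.5
s red label n 32 mean [ 400.2 -302.8] pca 141.0 [16.1 30.9] rect 400.0 -302.2 15.3 30.7 53.4
s full n 339 mean [ 432.  -124.1] pca 122.5 [60.4 83.7] rect 433.7 -129.0 60.7 88.0 36.6
s st n 234 mean [421.6 157.2] pca 137.0 [42.9 59. ] rect 425.2 154.4 41.9 60.1 41.8
s box n 219 mean [463.1 -12.1] pca 167.2 [42.4 64.5] rect 463.7 -12.3 40.1 62.7 77.9
s tub n 114 mean [ 597.2 -324. ] pca 128.2 [43.4 49.4] rect 597.1 -325.1 45.7 48.7 38.5
```

View pics/z3.png

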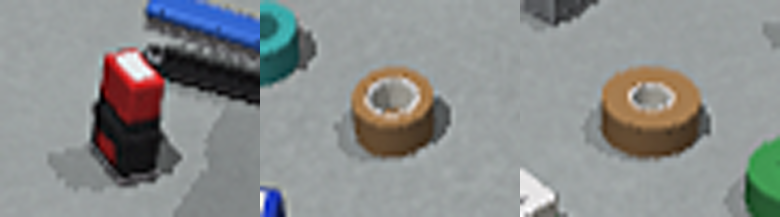

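```bash
python3 - <<'E'
from plan import *
plan(401,-303,130,58)
E
```

```text
t 0.1 pos [ 154.3 -630.9  249.4] jaw 103.7 down [-0.001  0.002 -1.   ] w 85.4 F [-0.1  1.1 -0.9] q7 -0.05
 turn_y rad 0.798 shift cm [ -3.55  12.01 -40.86]
 turn_y rad -2.343 shift cm [ 3.55 11.86 40.9 ]
```

Call:
carry_out([
  [[0,0,0],[0,0.16,0],1],
  [[0,0,0],[0,0.16,0],1],
  [[0,0,0],[0,0.16,0],1],
  [[0,0,0],[0,0.16,0],1],
  [[0,0,0],[0,0.16,0],1],
  [[-0.5,1,-5.8],[0,0,0],1],
  [[-0.5,1,-5.8],[0,0,0],1],
  [[-0.5,1,-5.8],[0,0,0],1],
  [[-0.5,1,-5.8],[0,0,0],1],
  [[-0.5,1,-5.8],[0,0,0],1],
  [[-0.5,1,-5.8],[0,0,0],1],
  [[-0.5,1,-5.8],[0,0,0],1],
])

```text
time: 1.6
tcp_pos: [400.5, -304.3, 179.9]
eef_rot: [-0.548, -1.904, 1.904]
contact_force: [0.9, -1.0, -0.4]
width: 85.7
```

```bash
python3 - <<'E'
from plan import *
plan(401,-303,66,58)
E
```

```text
t 1.6 pos [ 400.5 -304.3  179.9] jaw 57.9 down [-0. -0. -1.] w 85.7 F [ 0.9 -1.  -0.4] q7 -1.57
 turn_y rad -0.002 shift cm [ 0.03 11.39 -0.14]
 turn_y rad 3.14 shift cm [-0.03 11.39  0.14]
```

Call:
carry_out([
  [[0,4,-0.1],[0,0,0],1],
  [[0,4,0],[0,0,0],1],
  [[0,3.4,0],[0,0,0],1],
  [[0,0,0],[0,0,0],0],
  [[0,0,0],[0,0,0],-1],
  [[0,0,0],[0,0,0],-1],
  [[0,0,0],[0,0,0],-1],
  [[0,0,0],[0,0,0],-1],
  [[0,0,0],[0,0,0],-1],
  [[0,0,0],[0,0,0],-1],
])

```text
time: 2.85
tcp_pos: [401.4, -306.0, 67.8]
eef_rot: [-0.551, -1.904, 1.906]
contact_force: [-0.4, 0.6, 6.4]
width: 25.0
```

```bash
python3 - <<'E'
from plan import *
plan(597.7,251.8,200,133.6)
E
```

```text
t 2.85 pos [ 401.4 -306.    67.8] jaw 57.9 down [ 0.003 -0.002 -1.   ] w 25.0 F [-0.4  0.6  6.4] q7 -1.57
 turn_y rad -1.321 shift cm [-52.72 -13.06 -26.86]
 turn_y rad 1.821 shift cm [ 52.64 -13.37  26.86]
```

Call:
carry_out([
  [[0,-4,0],[0,0,0],-1],
  [[0,-5,0],[0,0,0],-1],
  [[0,-4,0],[0,0,0],-1],
  [[0,0,0],[0,-0.165,0],-1],
  [[0,0,0],[0,-0.165,0],-1],
  [[0,0,0],[0,-0.165,0],-1],
  [[0,0,0],[0,-0.165,0],-1],
  [[0,0,0],[0,-0.165,0],-1],
  [[0,0,0],[0,-0.165,0],-1],
  [[0,0,0],[0,-0.165,0],-1],
  [[0,0,0],[0,-0.165,0],-1],
])

```text
time: 4.22
tcp_pos: [399.9, -305.0, 196.3]
eef_rot: [-0.714, 1.774, -1.773]
contact_force: [-0.1, -1.1, -0.6]
width: 25.6
```

```bash
python3 - <<'E'
from plan import *
plan(597.7,251.8,200,133.6)
E
```

```text
t 4.22 pos [ 399.9 -305.   196.3] jaw 133.8 down [-0.  0. -1.] w 25.6 F [-0.1 -1.1 -0.6] q7 -0.28
 turn_y rad 0.004 shift cm [-52.72  -0.38 -26.69]
 turn_y rad -3.137 shift cm [52.72 -0.37 26.68]
```

Call:
carry_out([
  [[-4.4,0,-2.2],[0,0,0],-1],
  [[-4.4,0,-2.2],[0,0,0],-1],
  [[-4.4,0,-2.2],[0,0,0],-1],
  [[-4.4,0,-2.2],[0,0,0],-1],
  [[-4.4,0,-2.2],[0,0,0],-1],
  [[-4.4,0,-2.2],[0,0,0],-1],
  [[-4.4,0,-2.2],[0,0,0],-1],
  [[-4.4,0,-2.2],[0,0,0],-1],
  [[-4.4,0,-2.2],[0,0,0],-1],
  [[-4.4,0,-2.2],[0,0,0],-1],
  [[-4.4,0,-2.2],[0,0,0],-1],
  [[-4.3,0,-2.5],[0,0,0],-1],
])

```text
time: 5.72
tcp_pos: [598.9, 252.1, 196.0]
eef_rot: [-0.709, 1.777, -1.778]
contact_force: [1.3, -0.0, -1.2]
width: 25.3
```

```bash
python3 - <<'E'
from plan import *
plan(597.7,251.8,71,133.6)
shot('top','top1');c=shot('side','side1')
f=cv2.resize(c['frame'][130:330,60:320],None,fx=3,fy=3);cv2.imwrite('pics/s1.png',f)
E
```

```text
t 5.72 pos [598.9 252.1 196. ] jaw 133.5 down [-0.    -0.001 -1.   ] w 25.3 F [ 1.3 -0.  -1.2] q7 -1.46
 turn_y rad -0.002 shift cm [ 0.09 12.5  -0.07]
 turn_y rad 3.14 shift cm [-0.11 12.5   0.05]
```

View pics/s1.png

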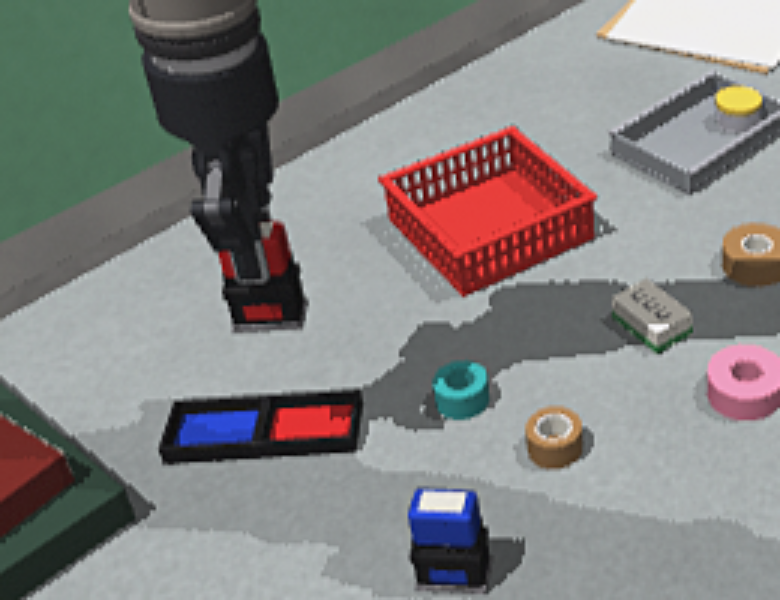

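Call:
carry_out([
  [[0,4,0],[0,0,0],-1],
  [[0,4,0],[0,0,0],-1],
  [[0,2.5,0],[0,0,0],-1],
  [[0,1,0],[0,0,0],-1],
  [[0,0.8,0],[0,0,0],-1],
  [[0,0,0],[0,0,0],-1],
])

```text
time: 6.58
tcp_pos: [598.7, 251.3, 73.6]
eef_rot: [-0.709, 1.776, -1.777]
contact_force: [-0.0, -0.9, -0.4]
width: 25.2
```

```bash
python3 - <<'E'
from plan import *
plan(597.7,251.8,72,133.6)
c=shot('side','side2')
f=cv2.resize(c['frame'][200:320,80:240],None,fx=4,fy=4);cv2.imwrite('pics/s2.png',f)
E
```

```text
t 6.58 pos [598.7 251.3  73.6] jaw 133.5 down [ 0.  0. -1.] w 25.2 F [-0.  -0.9 -0.4] q7 -1.52
 turn_y rad -0.001 shift cm [ 0.04  0.16 -0.1 ]
 turn_y rad 3.14 shift cm [-0.04  0.16  0.1 ]
```

View pics/s2.png

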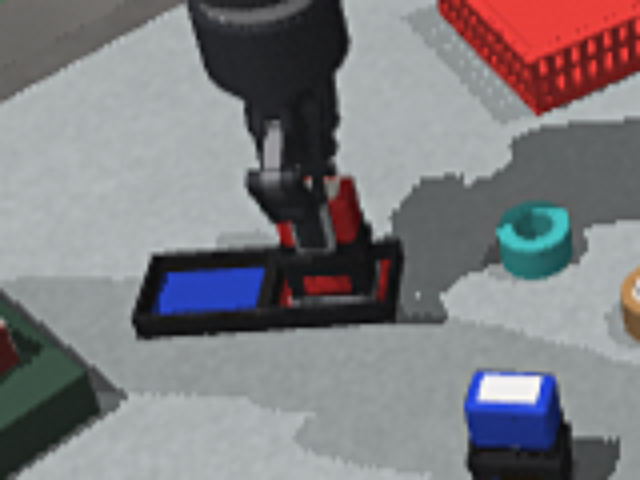

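The stamp is inside the red bay, with no contact force yet. I'll lower it a touch and release.

Call:
carry_out([
  [[0,0.3,0],[0,0,0],-1],
  [[0,0,0],[0,0,0],-0.2],
  [[0,0,0],[0,0,0],0],
  [[0,0,0],[0,0,0],0.2],
  [[0,-3,0],[0,0,0],0.4],
  [[0,-5,0],[0,0,0],1],
  [[0,-4,0],[0,0,0],1],
])

```text
time: 7.5
tcp_pos: [598.6, 251.6, 192.1]
eef_rot: [-0.708, 1.776, -1.776]
contact_force: [-0.1, -0.4, -0.6]
width: 85.3
```

```bash
python3 - <<'E'
from plan import *
plan(406.5,280,180,125)
c=shot('side','side3')
f=cv2.resize(c['frame'][200:320,80:240],None,fx=4,fy=4);cv2.imwrite('pics/s3.png',f)
E
```

```text
t 7.5 pos [598.6 251.6 192.1] jaw 133.5 down [ 0.001  0.001 -1.   ] w 85.3 F [-0.1 -0.4 -0.6] q7 -1.46
 turn_y rad 0.149 shift cm [ 14.11   1.19 -13.35]
 turn_y rad -2.993 shift cm [-14.11   1.23  13.35]
```

View pics/s3.png

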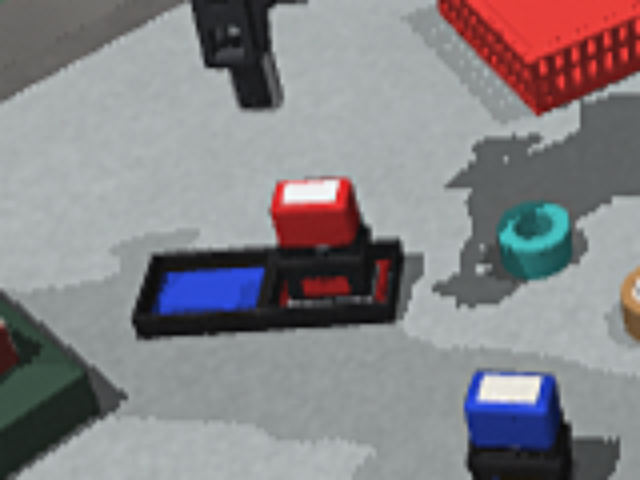

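The red stamp stands in the red bay, with the cap at crop (315,215). The blue stamp is next.

Call:
carry_out([
  [[0,0,0],[0,0.15,0],1],
  [[3.5,0,-3.3],[0,0,0],1],
  [[3.5,0.3,-3.3],[0,0,0],1],
  [[3.6,0.3,-3.4],[0,0,0],1],
  [[3.5,0.3,-3.4],[0,0,0],1],
  [[0,0,0],[0,0,0],1],
])

```text
time: 8.3
tcp_pos: [402.2, 281.2, 180.9]
eef_rot: [-0.596, 1.869, -1.871]
contact_force: [0.5, -0.1, -0.1]
width: 85.6
```

```bash
python3 - <<'E'
from plan import *
plan(406.5,280,66,125)
E
```

```text
t 8.3 pos [402.2 281.2 180.9] jaw 125.3 down [-0.001 -0.002 -1.   ] w 85.6 F [ 0.5 -0.1 -0.1] q7 -1.78
 turn_y rad 0.005 shift cm [-0.31 11.49  0.34]
 turn_y rad -3.137 shift cm [ 0.27 11.49 -0.35]
```

Call:
carry_out([
  [[-0.3,4,0.3],[0,0,0],1],
  [[0,4,0],[0,0,0],1],
  [[0,3.4,0],[0,0,0],1],
  [[0,0,0],[0,0,0],0],
  [[0,0,0],[0,0,0],-1],
  [[0,0,0],[0,0,0],-1],
  [[0,0,0],[0,0,0],-1],
  [[0,0,0],[0,0,0],-1],
  [[0,0,0],[0,0,0],-1],
  [[0,-4,0],[0,0,0],-1],
  [[0,-5,0],[0,0,0],-1],
  [[0,-4,0],[0,0,0],-1],
])

```text
time: 9.8
tcp_pos: [410.3, 279.8, 199.3]
eef_rot: [-0.588, 1.873, -1.872]
contact_force: [0.2, -0.1, -0.1]
width: 25.2
```

```bash
python3 - <<'E'
from plan import *
plan(652,303,196,133.6)
E
```

```text
t 9.8 pos [410.3 279.8 199.3] jaw 125.0 down [ 0.001  0.    -1.   ] w 25.2 F [ 0.2 -0.1 -0.1] q7 -1.76
 turn_y rad -0.151 shift cm [-19.1    0.36  14.98]
 turn_y rad 2.991 shift cm [ 19.1    0.3  -14.98]
```

Call:
carry_out([
  [[0,0,0],[0,-0.15,0],-1],
  [[-4.8,0,3.7],[0,0,0],-1],
  [[-4.8,0,3.7],[0,0,0],-1],
  [[-4.8,0.1,3.8],[0,0,0],-1],
  [[-4.7,0.2,3.8],[0,0,0],-1],
  [[0,0,0],[0,0,0],-1],
  [[0,0,0],[0,0,0],-1],
])

```text
time: 10.68
tcp_pos: [651.2, 302.6, 193.5]
eef_rot: [-0.712, 1.778, -1.777]
contact_force: [-0.6, 0.3, 0.2]
width: 25.3
```

```bash
python3 - <<'E'
from plan import *
plan(651.5,303,73,133.6)
c=shot('side','side4')
f=cv2.resize(c['frame'][150:320,60:240],None,fx=4,fy=4)[:600];cv2.imwrite('pics/s4.png',f)
E
```

```text
t 10.68 pos [651.2 302.6 193.5] jaw 133.5 down [-0.002 -0.    -1.   ] w 25.3 F [-0.6  0.3  0.2] q7 -1.5
 turn_y rad -0.001 shift cm [-7.000e-02  1.205e+01  1.000e-02]
 turn_y rad 3.141 shift cm [ 0.03 12.05  0.02]
```

View pics/s4.png

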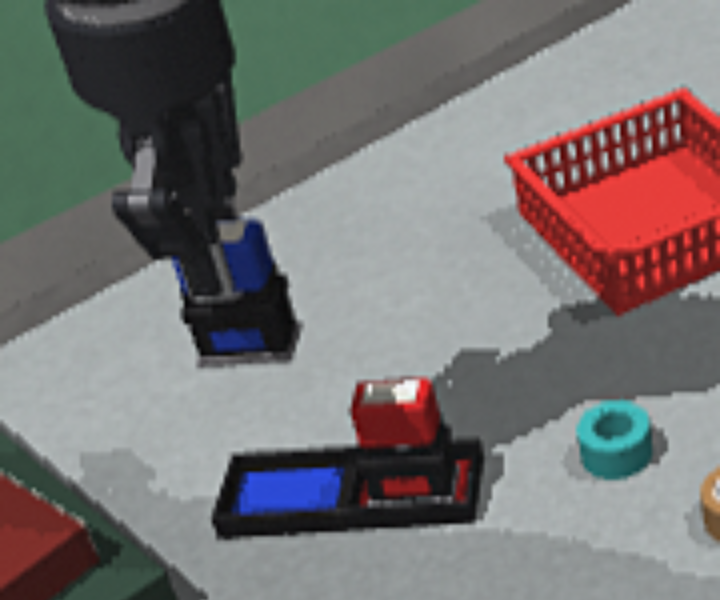

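Call:
carry_out([
  [[0,4,0],[0,0,0],-1],
  [[0,4,0],[0,0,0],-1],
  [[0,2.5,0],[0,0,0],-1],
  [[0,1,0],[0,0,0],-1],
  [[0,0.4,0],[0,0,0],-1],
  [[0,0,0],[0,0,0],-1],
])

```text
time: 11.48
tcp_pos: [652.4, 303.0, 76.6]
eef_rot: [-0.708, 1.776, -1.776]
contact_force: [0.3, 0.2, -0.3]
width: 25.3
```

```bash
python3 - <<'E'
from plan import *
plan(651.5,303,72,133.6)
c=shot('side','side5')
f=cv2.resize(c['frame'][200:320,80:240],None,fx=4,fy=4);cv2.imwrite('pics/s5.png',f)
E
```

```text
t 11.47 pos [652.4 303.   76.6] jaw 133.6 down [ 0.002  0.001 -1.   ] w 25.3 F [ 0.3  0.2 -0.3] q7 -1.54
 turn_y rad -0.001 shift cm [ 0.07  0.46 -0.06]
 turn_y rad 3.141 shift cm [-0.07  0.46  0.06]
```

View pics/s5.png

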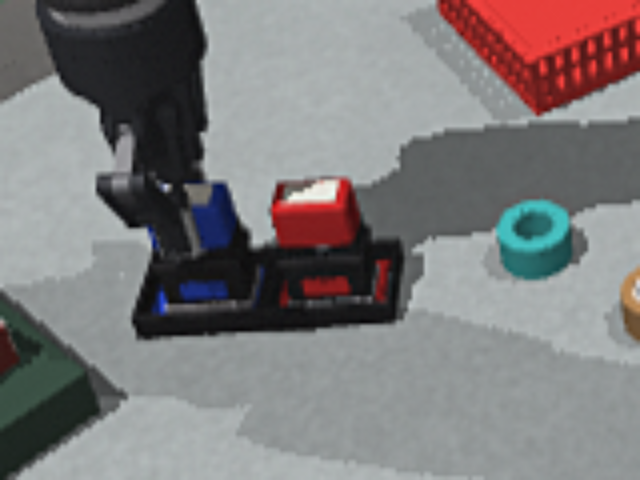

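Call:
carry_out([
  [[0,0.3,0],[0,0,0],-1],
  [[0,0.1,0],[0,0,0],-1],
  [[0,0,0],[0,0,0],-1],
])

```text
time: 11.9
tcp_pos: [652.7, 302.9, 72.9]
eef_rot: [-0.708, 1.776, -1.776]
contact_force: [-1.2, -1.1, 4.5]
width: 25.1
```

Call:
carry_out([
  [[0,0,0],[0,0,0],-0.2],
  [[0,0,0],[0,0,0],0],
  [[0,0,0],[0,0,0],0.2],
  [[0,-3,0],[0,0,0],0.4],
  [[0,-5,0],[0,0,0],1],
  [[0,-4,0],[0,0,0],1],
])

```text
time: 12.65
tcp_pos: [652.3, 302.7, 193.0]
eef_rot: [-0.708, 1.777, -1.776]
contact_force: [-0.1, 0.5, 0.3]
width: 85.3
```

```bash
python3 - <<'E'
from plan import *
plan(464,-12,120,79)
plan(464,-12,120,78)
c=shot('side','side6')
f=cv2.resize(c['frame'][200:320,80:240],None,fx=4,fy=4);cv2.imwrite('pics/s6.png',f)
E
```

```text
t 12.65 pos [652.3 302.7 193. ] jaw 133.5 down [ 0.001  0.001 -1.   ] w 85.3 F [-0.1  0.5  0.3] q7 -1.5
 turn_y rad 0.952 shift cm [12.48  7.3  34.48]
 turn_y rad -2.19 shift cm [-12.47   7.31 -34.49]
t 12.65 pos [652.3 302.7 193. ] jaw 133.5 down [ 0.001  0.001 -1.   ] w 85.3 F [-0.1  0.5  0.3] q7 -1.5
 turn_y rad 0.969 shift cm [11.88  7.3  34.7 ]
 turn_y rad -2.172 shift cm [-11.87   7.31 -34.7 ]
```

View pics/s6.png

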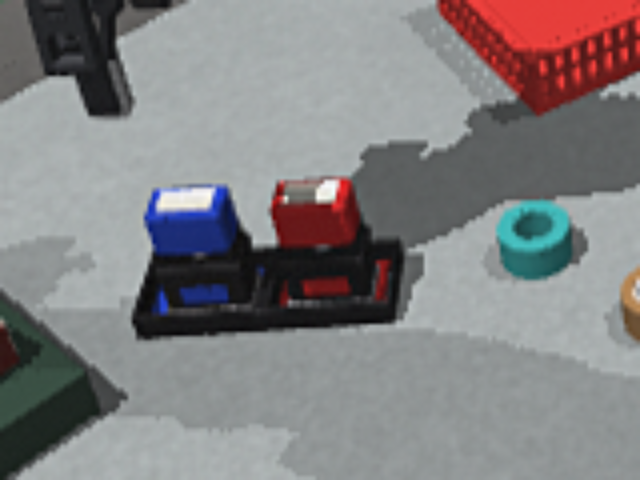

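Call:
carry_out([
  [[0,0,0],[0,0.16,0],1],
  [[0,0,0],[0,0.16,0],1],
  [[0,0,0],[0,0.16,0],1],
  [[0,0,0],[0,0.16,0],1],
  [[0,0,0],[0,0.16,0],1],
  [[0,0,0],[0,0.16,0],1],
  [[2,1,5.7],[0,0,0],1],
  [[2,1,5.7],[0,0,0],1],
  [[2,1,5.7],[0,0,0],1],
  [[2,1,5.8],[0,0,0],1],
  [[2.1,1,5.8],[0,0,0],1],
  [[2.1,1,5.9],[0,0,0],1],
])

```text
time: 14.2
tcp_pos: [463.0, -13.2, 131.2]
eef_rot: [-0.213, -2.116, 2.117]
contact_force: [0.5, -0.6, 0.0]
width: 85.5
```

```bash
python3 - <<'E'
from plan import *
plan(464,-12,23,78.5)
E
```

```text
t 14.2 pos [463.  -13.2 131.2] jaw 78.5 down [ 0.001 -0.    -1.   ] w 85.5 F [ 0.5 -0.6  0. ] q7 -1.89
 turn_y rad 0.001 shift cm [-0.06 10.82 -0.14]
 turn_y rad -3.141 shift cm [ 0.08 10.82  0.14]
```

Call:
carry_out([
  [[0,4,-0.1],[0,0,0],1],
  [[0,4,0],[0,0,0],1],
  [[0,2.6,0],[0,0,0],1],
  [[0,0,0],[0,0,0],0.5],
  [[0,0,0],[0,0,0],0.3],
])

```text
time: 14.82
tcp_pos: [465.2, -10.4, 26.2]
eef_rot: [-0.214, -2.117, 2.117]
contact_force: [0.0, 0.4, -0.9]
width: 55.2
```

```bash
python3 - <<'E'
from plan import *
plan(464,-12,23,78.5)
E
```

```text
t 14.82 pos [465.2 -10.4  26.2] jaw 78.5 down [ 0.001 -0.    -1.   ] w 55.2 F [ 0.   0.4 -0.9] q7 -1.96
 turn_y rad 0.001 shift cm [0.08 0.32 0.18]
 turn_y rad -3.141 shift cm [-0.08  0.32 -0.18]
```

Close and lift.

Call:
carry_out([
  [[0,0.3,0.1],[0,0,0],0.3],
  [[0,0,0],[0,0,0],-0.2],
  [[0,0,0],[0,0,0],-1],
  [[0,0,0],[0,0,0],-1],
  [[0,0,0],[0,0,0],-1],
  [[0,0,0],[0,0,0],-1],
  [[0,-2,0],[0,0,0],-1],
  [[0,-4,0],[0,0,0],-1],
  [[0,-5,0],[0,0,0],-1],
])

```text
time: 15.95
tcp_pos: [463.0, -11.6, 132.8]
eef_rot: [-0.209, -2.115, 2.115]
contact_force: [1.5, 0.1, -1.8]
width: 38.7
```

```bash
python3 - <<'E'
from plan import *
plan(608.6,-235.3,130,176.8)
E
```

```text
t 15.95 pos [463.  -11.6 132.8] jaw 78.5 down [-0.003  0.    -1.   ] w 38.7 F [ 1.5  0.1 -1.8] q7 -1.9
 turn_y rad 1.427 shift cm [-21.53   0.21 -15.79]
 turn_y rad -1.715 shift cm [21.52  0.34 15.79]
```

Call:
carry_out([
  [[0,-1,0],[0,-0.156,0],-1],
  [[0,-1,0],[0,-0.156,0],-1],
  [[0,0,0],[0,-0.156,0],-1],
  [[0,0,0],[0,-0.156,0],-1],
  [[0,0,0],[0,-0.156,0],-1],
  [[0,0,0],[0,-0.156,0],-1],
  [[0,0,0],[0,-0.156,0],-1],
  [[0,0,0],[0,-0.156,0],-1],
  [[0,0,0],[0,-0.156,0],-1],
  [[0,0,0],[0,-0.156,0],-1],
  [[0,0,0],[0,-0.155,0],-1],
])

```text
time: 17.32
tcp_pos: [463.7, -11.6, 152.2]
eef_rot: [-1.185, 1.247, -1.246]
contact_force: [0.4, 0.8, -1.2]
width: 38.8
```

```bash
python3 - <<'E'
from plan import *
plan(608.6,-235.3,130,176.8)
E
```

```text
t 17.32 pos [463.7 -11.6 152.2] jaw 177.1 down [-0.001 -0.    -1.   ] w 38.8 F [ 0.4  0.8 -1.2] q7 -0.22
 turn_y rad 0.005 shift cm [21.53  2.22 15.71]
 turn_y rad -3.137 shift cm [-21.53   2.23 -15.71]
```

Call:
carry_out([
  [[4.3,0,3.1],[0,0,0],-1],
  [[4.3,0,3.1],[0,0,0],-1],
  [[4.3,0.5,3.1],[0,0,0],-1],
  [[4.3,0.5,3.2],[0,0,0],-1],
  [[4.3,0.7,3.2],[0,0,0],-1],
  [[0,0,0],[0,0,0],-1],
  [[0,0,0],[0,0,0],-1],
])

```text
time: 18.2
tcp_pos: [608.3, -234.2, 134.7]
eef_rot: [-1.182, 1.252, -1.249]
contact_force: [0.3, -0.3, -0.6]
width: 38.8
```

```bash
python3 - <<'E'
from plan import *
plan(608.6,-235.3,28,176.8)
c=shot('side','side7');t=shot('top','top7')
f=cv2.resize(c['frame'][110:210,240:350],None,fx=5,fy=5)
g=cv2.resize(t['frame'][100:220,320:420],(416,500))[:,:240]
cv2.imwrite('pics/s7.png',np.hstack([f,g]))
E
```

```text
t 18.2 pos [ 608.3 -234.2  134.7] jaw 176.8 down [-0.001  0.001 -1.   ] w 38.8 F [ 0.3 -0.3 -0.6] q7 0.11
 turn_y rad -0.0 shift cm [ 0.12 10.67  0.05]
 turn_y rad 3.142 shift cm [-0.09 10.67 -0.02]
```

View pics/s7.png

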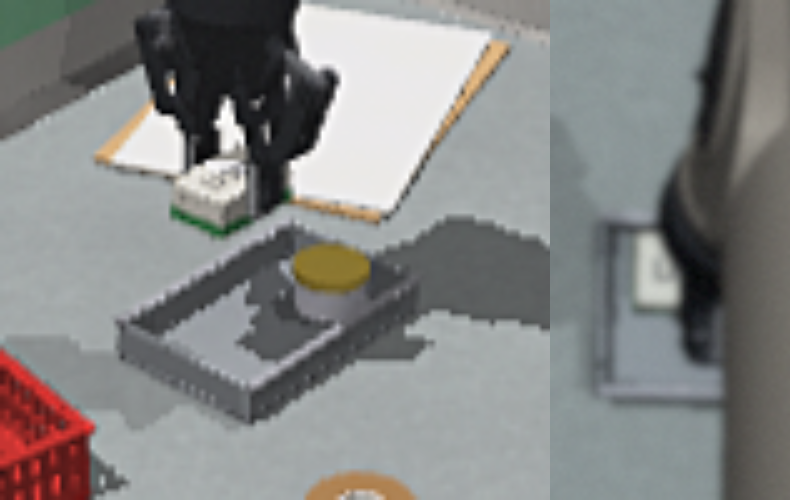

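Call:
carry_out([
  [[0,4,0],[0,0,0],-1],
  [[0,4,0],[0,0,0],-1],
  [[0,1.5,0],[0,0,0],-1],
  [[0,0.7,0],[0,0,0],-1],
  [[0,0.3,0],[0,0,0],-1],
  [[0,0,0],[0,0,0],-1],
])

```text
time: 19.05
tcp_pos: [609.8, -235.2, 31.6]
eef_rot: [-1.181, 1.248, -1.252]
contact_force: [-0.6, 0.0, -0.5]
width: 39.0
```

```bash
python3 - <<'E'
from plan import *
plan(608.6,-235.3,27,176.8)
c=shot('side','side8')
f=cv2.resize(c['frame'][110:210,240:350],None,fx=5,fy=5)
cv2.imwrite('pics/s8.png',f)
E
```

```text
t 19.05 pos [ 609.8 -235.2   31.6] jaw 176.8 down [ 0.002 -0.001 -1.   ] w 39.0 F [-0.6  0.  -0.5] q7 0.07
 turn_y rad -0.0 shift cm [ 0.02  0.46 -0.12]
 turn_y rad 3.142 shift cm [-0.02  0.46  0.11]
```

View pics/s8.png

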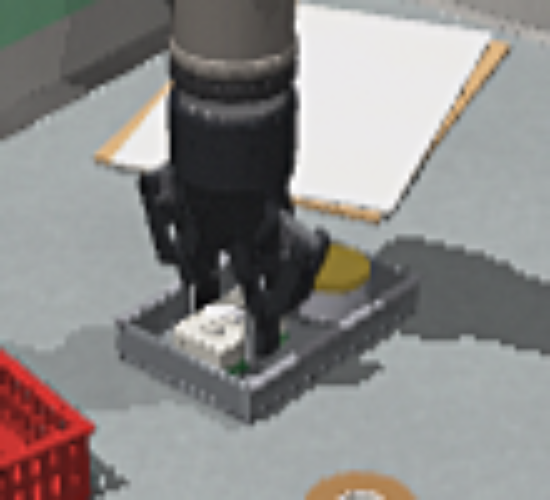

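Call:
carry_out([
  [[0,0.3,0],[0,0,0],-1],
  [[0,0.1,0],[0,0,0],-1],
  [[0,0,0],[0,0,0],-1],
])

```text
time: 19.48
tcp_pos: [609.3, -235.2, 27.4]
eef_rot: [-1.182, 1.25, -1.251]
contact_force: [-1.6, 1.4, 4.4]
width: 39.2
```

Call:
carry_out([
  [[0,0,0],[0,0,0],0],
  [[0,0,0],[0,0,0],0.15],
  [[0,0,0],[0,0,0],0.2],
  [[0,0,0],[0,0,0],0.2],
  [[0,-3,0],[0,0,0],0.2],
  [[0,-5,0],[0,0,0],1],
  [[0,-4,0],[0,0,0],1],
])

```text
time: 20.35
tcp_pos: [609.2, -235.0, 148.2]
eef_rot: [-1.182, 1.249, -1.251]
contact_force: [-0.4, -0.2, -0.5]
width: 84.2
```

```bash
python3 - <<'E'
from plan import *
c=shot('side','side9')
plan(443.3,-139.6,130,75.5)
plan(443.3,-139.6,130,165.5)
f=cv2.resize(c['frame'][110:230,240:380],None,fx=5,fy=5)
cv2.imwrite('pics/s9.png',f)
E
```

```text
t 20.4 pos [ 612.5 -235.9  154.3] jaw 176.8 down [ 0.01  -0.004 -1.   ] w 85.5 F [ 1.8 -0.6  3.8] q7 0.11
 turn_y rad -1.374 shift cm [-18.8    2.43   5.06]
 turn_y rad 1.768 shift cm [18.79  2.44 -5.11]
t 20.4 pos [ 612.5 -235.9  154.3] jaw 176.8 down [ 0.01  -0.004 -1.   ] w 85.5 F [ 1.8 -0.6  3.8] q7 0.11
 turn_y rad 0.197 shift cm [ -5.1    2.22 -18.82]
 turn_y rad -2.945 shift cm [ 5.08  2.64 18.77]
```

View pics/s9.png

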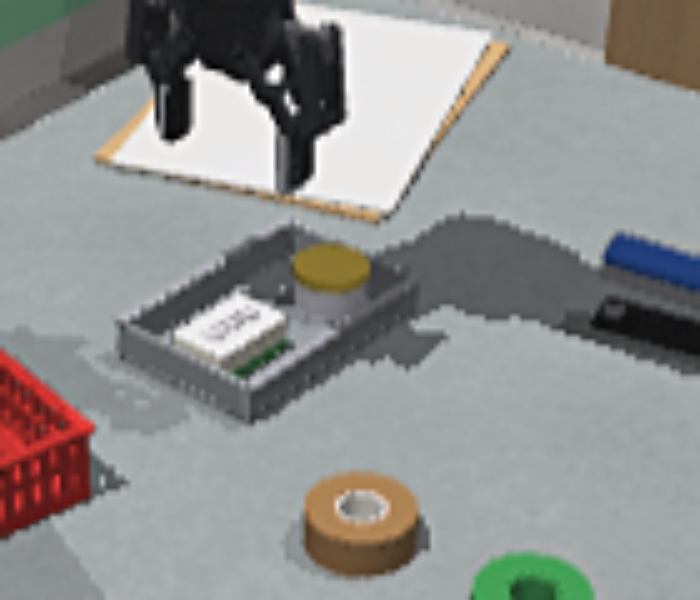

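The carton lies flat in the grey tray. Next is the full roll.

Call:
carry_out([
  [[0,0,0],[0,-0.153,0],1],
  [[0,0,0],[0,-0.153,0],1],
  [[0,0,0],[0,-0.153,0],1],
  [[0,0,0],[0,-0.153,0],1],
  [[0,0,0],[0,-0.153,0],1],
  [[0,0,0],[0,-0.153,0],1],
  [[0,0,0],[0,-0.153,0],1],
  [[0,0,0],[0,-0.153,0],1],
  [[0,0,0],[0,-0.15,0],1],
])

```text
time: 21.52
tcp_pos: [608.8, -235.0, 146.1]
eef_rot: [-1.562, 0.195, -0.194]
contact_force: [0.0, -0.7, 0.6]
width: 85.6
```

```bash
python3 - <<'E'
from plan import *
plan(443.3,-139.6,130,75.5)
E
```

```text
t 21.52 pos [ 608.8 -235.   146.1] jaw 75.8 down [-0. -0. -1.] w 85.6 F [ 0.  -0.7  0.6] q7 1.35
 turn_y rad 0.005 shift cm [-18.41   1.62   5.09]
 turn_y rad -3.136 shift cm [18.41  1.61 -5.09]
```

Call:
carry_out([
  [[-4.6,0,1.3],[0,0,0],1],
  [[-4.6,0.5,1.3],[0,0,0],1],
  [[-4.6,0.5,1.3],[0,0,0],1],
  [[-4.6,0.6,1.2],[0,0,0],1],
  [[0,0,0],[0,0,0],1],
  [[0,0,0],[0,0,0],1],
])

```text
time: 22.28
tcp_pos: [444.3, -140.1, 130.9]
eef_rot: [-1.562, 0.197, -0.2]
contact_force: [0.5, -0.2, -0.2]
width: 85.5
```

```bash
python3 - <<'E'
from plan import *
plan(443.3,-139.6,23,75.5)
E
```

```text
t 22.27 pos [ 444.3 -140.1  130.9] jaw 75.5 down [ 0.002 -0.001 -1.   ] w 85.5 F [ 0.5 -0.2 -0.2] q7 1.32
 turn_y rad 0.0 shift cm [-0.13 10.79  0.02]
 turn_y rad -3.141 shift cm [ 0.09 10.79 -0.02]
```

Call:
carry_out([
  [[-0.1,4,0],[0,0,0],1],
  [[0,4,0],[0,0,0],1],
  [[0,2,0],[0,0,0],1],
  [[0,1,0],[0,0,0],1],
  [[0,0,0],[0,0,0],0.7],
  [[0,0,0],[0,0,0],0.2],
  [[0,0,0],[0,0,0],-1],
  [[0,0,0],[0,0,0],-1],
  [[0,0,0],[0,0,0],-1],
])

```text
time: 23.4
tcp_pos: [444.0, -139.7, 21.6]
eef_rot: [-1.562, 0.196, -0.201]
contact_force: [-0.5, 0.5, 6.2]
width: 61.9
```

Call:
carry_out([
  [[0,-2,0],[0,0,0],-1],
  [[0,-4,0],[0,0,0],-1],
  [[0,-5,0],[0,0,0],-1],
  [[0,-3,0],[0,0,0],-1],
  [[0,0,0],[0,0,0],-1],
])

```text
time: 24.02
tcp_pos: [444.1, -140.0, 162.7]
eef_rot: [-1.564, 0.195, -0.203]
contact_force: [-0.2, -0.0, -1.7]
width: 62.0
```

```bash
python3 - <<'E'
from plan import *
plan(671.5,-24,160,75.5)
E
```

```text
t 24.02 pos [ 444.1 -140.   162.7] jaw 75.5 down [ 0.005 -0.003 -1.   ] w 62.0 F [-0.2 -0.  -1.7] q7 1.36
 turn_y rad -0.0 shift cm [19.11  0.34 16.92]
 turn_y rad 3.141 shift cm [-19.12   0.19 -16.92]
```

Call:
carry_out([
  [[4.8,0,4.2],[0,0,0],-1],
  [[4.8,0,4.2],[0,0,0],-1],
  [[4.8,0,4.2],[0,0,0],-1],
  [[4.7,0,4.3],[0,0,0],-1],
  [[0,0,0],[0,0,0],-1],
  [[0,0,0],[0,0,0],-1],
])

```text
time: 24.78
tcp_pos: [663.8, -25.9, 158.2]
eef_rot: [-1.563, 0.201, -0.195]
contact_force: [1.0, -0.2, -1.2]
width: 62.0
```

```bash
python3 - <<'E'
from plan import *
plan(671.5,-24,24,75.5)
c=shot('side','side10')
f=cv2.resize(c['frame'][110:250,150:310],None,fx=4,fy=4)
cv2.imwrite('pics/s10.png',f)
E
```

```text
t 24.77 pos [663.8 -25.9 158.2] jaw 75.6 down [-0.004 -0.    -1.   ] w 62.0 F [ 1.  -0.2 -1.2] q7 0.99
 turn_y rad 0.001 shift cm [ 0.75 13.42  0.39]
 turn_y rad -3.14 shift cm [-0.65 13.42 -0.35]
```

View pics/s10.png

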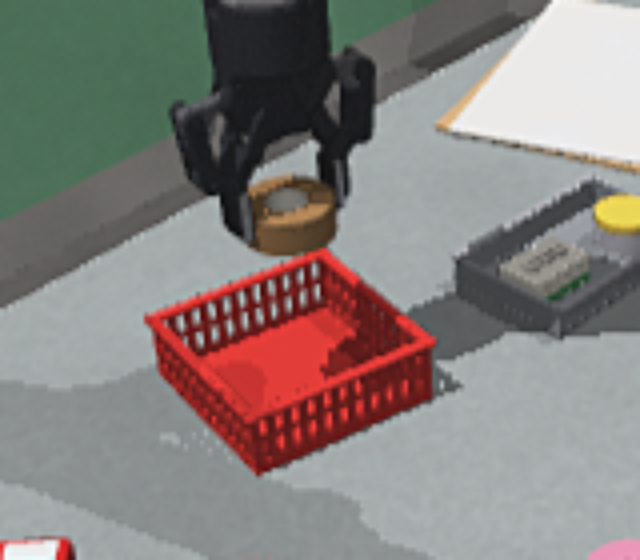

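Call:
carry_out([
  [[0.6,4,0.3],[0,0,0],-1],
  [[0,4,0],[0,0,0],-1],
  [[0,3,0],[0,0,0],-1],
  [[0,1.2,0],[0,0,0],-1],
  [[0,0.6,0],[0,0,0],-1],
  [[0,0,0],[0,0,0],-1],
])

```text
time: 25.58
tcp_pos: [672.2, -24.7, 33.3]
eef_rot: [-1.562, 0.198, -0.2]
contact_force: [0.3, -0.4, -1.4]
width: 61.9
```

```bash
python3 - <<'E'
from plan import *
plan(671.5,-24,24,75.5)
c=shot('side','side11')
f=cv2.resize(c['frame'][110:250,150:310],None,fx=4,fy=4)
cv2.imwrite('pics/s11.png',f)
E
```

```text
t 25.57 pos [672.2 -24.7  33.3] jaw 75.5 down [ 0.001 -0.    -1.   ] w 61.9 F [ 0.3 -0.4 -1.4] q7 0.91
 turn_y rad -0.0 shift cm [-0.08  0.93  0.05]
 turn_y rad 3.141 shift cm [ 0.08  0.93 -0.05]
```

View pics/s11.png

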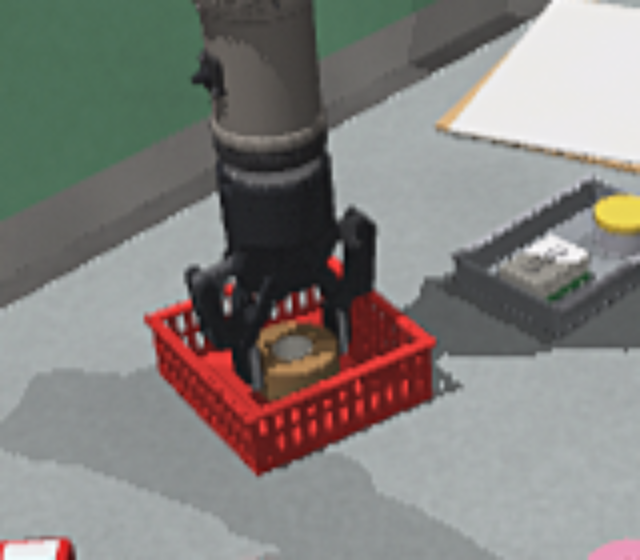

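Call:
carry_out([
  [[0,0.5,0],[0,0,0],-1],
  [[0,0.3,0],[0,0,0],-1],
  [[0,0,0],[0,0,0],-1],
])

```text
time: 26.0
tcp_pos: [672.2, -24.3, 25.7]
eef_rot: [-1.562, 0.198, -0.199]
contact_force: [-2.3, -0.2, 6.0]
width: 61.9
```

Call:
carry_out([
  [[0,0,0],[0,0,0],0.6],
  [[0,0,0],[0,0,0],0.7],
  [[0,0,0],[0,0,0],0.75],
  [[0,-3,0],[0,0,0],0.75],
  [[0,-5,0],[0,0,0],1],
  [[0,-5,0],[0,0,0],1],
])

```text
time: 26.75
tcp_pos: [671.5, -24.4, 155.4]
eef_rot: [-1.562, 0.199, -0.198]
contact_force: [1.1, -0.0, 0.2]
width: 85.5
```

```bash
python3 - <<'E'
from plan import *
c=shot('side','side12')
plan(434,144.6,130,75.5)
plan(434,144.6,130,165.5)
f=cv2.resize(c['frame'][110:250,150:310],None,fx=4,fy=4)
cv2.imwrite('pics/s12.png',f)
E
```

```text
t 26.8 pos [675.8 -23.5 163.5] jaw 75.5 down [ 0.011  0.    -1.   ] w 85.4 F [2.3 0.4 4.9] q7 0.98
 turn_y rad 0.0 shift cm [-27.65   3.07  10.21]
 turn_y rad -3.141 shift cm [ 27.58   3.63 -10.23]
t 26.8 pos [675.8 -23.5 163.5] jaw 75.5 down [ 0.011  0.    -1.   ] w 85.4 F [2.3 0.4 4.9] q7 0.98
 turn_y rad -1.571 shift cm [10.18  3.54 27.6 ]
 turn_y rad 1.571 shift cm [-10.26   3.15 -27.62]
```

View pics/s12.png

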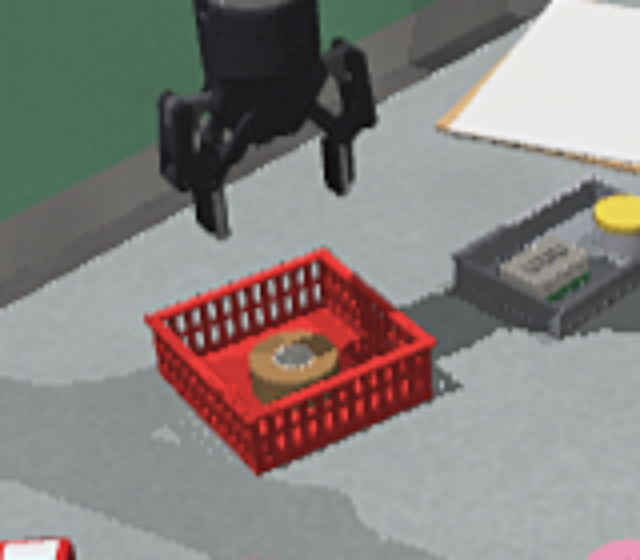

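The full roll lies flat in the basket, at crop (293,362). Next is the started roll.

Call:
carry_out([
  [[-4.5,0,1.7],[0,0,0],1],
  [[-4.5,0,1.7],[0,0,0],1],
  [[-4.5,0.5,1.7],[0,0,0],1],
  [[-4.5,0.6,1.7],[0,0,0],1],
  [[-4.5,0.7,1.8],[0,0,0],1],
  [[-4.6,0.7,1.8],[0,0,0],1],
  [[0,0,0],[0,0,0],1],
  [[0,0,0],[0,0,0],1],
])

```text
time: 27.8
tcp_pos: [436.0, 143.9, 129.6]
eef_rot: [-1.562, 0.197, -0.199]
contact_force: [-0.1, -0.2, 0.3]
width: 85.4
```

```bash
python3 - <<'E'
from plan import *
plan(434,144.6,20,75.5)
from seg import *
c=shot('top','top13')
cv2.imwrite('pics/t13.png',c['frame'])
c2=load('side12')
M=masks(c2['frame']); rep('full in basket side',c2,comp(M['brown'],150+73,110+90,16),29)
E
```

```text
t 27.8 pos [436.  143.9 129.6] jaw 75.5 down [ 0.001 -0.    -1.   ] w 85.4 F [-0.1 -0.2  0.3] q7 0.65
 turn_y rad 0.0 shift cm [-0.22 10.96  0.02]
 turn_y rad -3.141 shift cm [ 0.2  10.96 -0.02]
full in basket side n 215 mean [666.5 -15.2] pca 114.5 [58.1 71.8] rect 669.7 -15.3 73.6 62.5 84.7
```

View pics/t13.png

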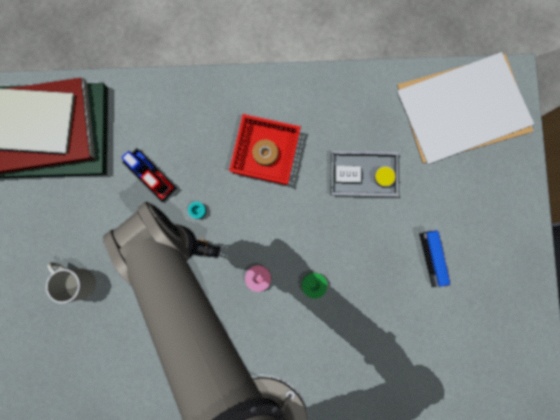

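The top view shows the full roll at (265,152) in the basket, the carton at (348,174) beside the tub, and the stamps at (133,158) and (155,178). I'll measure the roll's centre and grasp the started roll.

```bash
python3 - <<'E'
from seg import *
c=load('top13');M=masks(c['frame']);h=cv2.cvtColor(c['frame'],cv2.COLOR_BGR2HSV).astype(int)
print(h[152,250:282].tolist())
m=comp((h[...,0]>9)&(h[...,0]<24)&(h[...,1]<190),265,152,20)
m=cv2.morphologyEx(m.astype(np.uint8),cv2.MORPH_CLOSE,np.ones((7,7)))>0
rep('full',c,m,29)
rep('full@16',c,m,16)
cv2.imwrite('pics/z13.png',cv2.resize(np.hstack([c['frame'][130:175,242:290],cv2.merge([m.astype(np.uint8)*255]*3)[130:175,242:290]]),None,fx=8,fy=8,interpolation=cv2.INTER_CUBIC))
E
```

```text
[[1, 210, 202], [3, 204, 194], [8, 181, 183], [13, 155, 174], [16, 146, 168], [17, 142, 169], [17, 145, 165], [16, 141, 165], [16, 113, 160], [15, 68, 153], [14, 38, 136], [14, 52, 107], [15, 109, 96], [16, 151, 103], [17, 147, 128], [17, 144, 147], [17, 147, 153], [16, 137, 153], [16, 98, 151], [14, 65, 158], [15, 68, 166], [15, 107, 167], [17, 143, 164], [16, 144, 165], [17, 144, 166], [17, 150, 161], [16, 149, 149], [11, 167, 136], [7, 206, 125], [2, 222, 124], [1, 222, 140], [1, 218, 170]]
full n 495 mean [670.3 -23.5] pca 19.2 [55.2 56.8] rect 670.4 -23.7 61.2 62.5 88.4
full@16 n 495 mean [673.6 -22.9] pca 19.2 [55.9 57.5] rect 673.7 -23.1 62.0 63.2 88.4
```

View pics/z13.png

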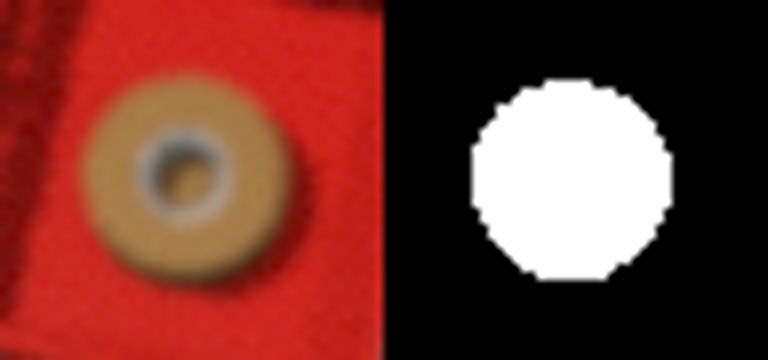

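Call:
carry_out([
  [[-0.2,4,0],[0,0,0],1],
  [[0,4,0],[0,0,0],1],
  [[0,2,0],[0,0,0],1],
  [[0,0.9,0],[0,0,0],1],
  [[0,0,0],[0,0,0],0.6],
  [[0,0,0],[0,0,0],0.2],
  [[0,0,0],[0,0,0],-0.3],
  [[0,0,0],[0,0,0],-1],
  [[0,0,0],[0,0,0],-1],
  [[0,0,0],[0,0,0],-1],
])

```text
time: 29.1
tcp_pos: [434.6, 144.8, 21.7]
eef_rot: [-1.561, 0.197, -0.201]
contact_force: [-0.8, -1.5, 5.7]
width: 42.0
```

Call:
carry_out([
  [[0,-2,0],[0,0,0],-1],
  [[0,-4,0],[0,0,0],-1],
  [[0,-5,0],[0,0,0],-1],
  [[0,-5,0],[0,0,0],-1],
  [[0,0,0],[0,0,0],-1],
])

```text
time: 29.72
tcp_pos: [436.3, 145.7, 184.4]
eef_rot: [-1.56, 0.191, -0.206]
contact_force: [0.3, -0.2, -0.4]
width: 42.2
```

```bash
python3 - <<'E'
from plan import *
plan(671.3,-24,180,75.5)
E
```

```text
t 29.73 pos [436.3 145.7 184.4] jaw 75.5 down [ 0.009  0.001 -1.   ] w 42.2 F [ 0.3 -0.2 -0.4] q7 0.72
 turn_y rad -0.0 shift cm [ 27.     0.66 -10.55]
 turn_y rad 3.141 shift cm [-27.01   0.23  10.55]
```

Call:
carry_out([
  [[4.5,0,-1.8],[0,0,0],-1],
  [[4.5,0,-1.8],[0,0,0],-1],
  [[4.5,0,-1.8],[0,0,0],-1],
  [[4.5,0,-1.7],[0,0,0],-1],
  [[4.5,0,-1.7],[0,0,0],-1],
  [[4.5,0,-1.7],[0,0,0],-1],
  [[0,0,0],[0,0,0],-1],
  [[0,0,0],[0,0,0],-1],
])

```text
time: 30.72
tcp_pos: [667.6, -23.8, 179.2]
eef_rot: [-1.561, 0.2, -0.196]
contact_force: [-0.3, 0.1, -0.2]
width: 42.2
```

```bash
python3 - <<'E'
from plan import *
plan(671.3,-24,51,75.5)
E
```

```text
t 30.73 pos [667.6 -23.8 179.2] jaw 75.6 down [-0.002  0.001 -1.   ] w 42.2 F [-0.3  0.1 -0.2] q7 0.99
 turn_y rad 0.001 shift cm [ 0.4  12.81  0.07]
 turn_y rad -3.14 shift cm [-0.33 12.82 -0.07]
```

Call:
carry_out([
  [[0.3,4,0.1],[0,0,0],-1],
  [[0,4,0],[0,0,0],-1],
  [[0,2.5,0],[0,0,0],-1],
  [[0,1,0],[0,0,0],-1],
  [[0,0,0],[0,0,0],-1],
  [[0,0,0],[0,0,0],-1],
  [[0,0,0],[0,0,0],-1],
])

```text
time: 31.6
tcp_pos: [672.6, -24.2, 66.8]
eef_rot: [-1.562, 0.197, -0.2]
contact_force: [-0.2, -0.5, -0.7]
width: 42.1
```

```bash
python3 - <<'E'
from plan import *
plan(671.3,-24,50,75.5)
c=shot('side','side14')
f=cv2.resize(c['frame'][110:250,150:310],None,fx=4,fy=4)
cv2.imwrite('pics/s14.png',f)
E
```

```text
t 31.6 pos [672.6 -24.2  66.8] jaw 75.5 down [ 0.002 -0.    -1.   ] w 42.1 F [-0.2 -0.5 -0.7] q7 0.92
 turn_y rad 0.0 shift cm [-0.13  1.68 -0.01]
 turn_y rad -3.141 shift cm [0.13 1.68 0.01]
```

View pics/s14.png

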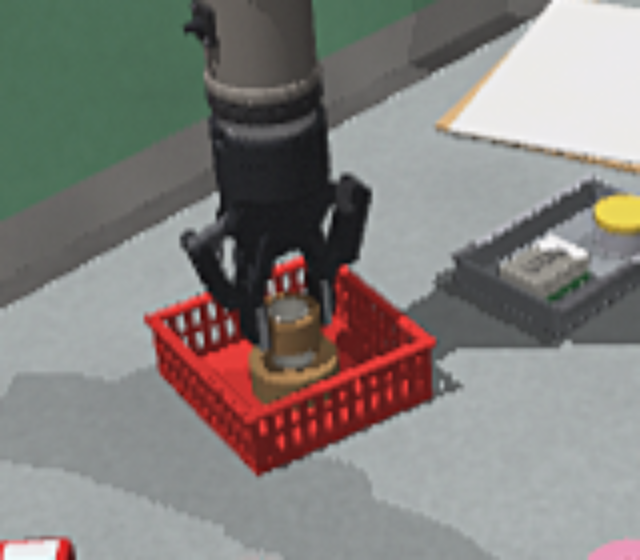

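Call:
carry_out([
  [[-0.1,0.8,0],[0,0,0],-1],
  [[0,0.4,0],[0,0,0],-1],
  [[0,0.2,0],[0,0,0],-1],
  [[0,0,0],[0,0,0],-1],
  [[0,0,0],[0,0,0],-1],
])

```text
time: 32.28
tcp_pos: [671.0, -24.1, 51.5]
eef_rot: [-1.562, 0.198, -0.199]
contact_force: [-0.3, 0.0, -0.4]
width: 42.2
```

Call:
carry_out([
  [[0,0.1,0],[0,0,0],-1],
  [[0,0.1,0],[0,0,0],-1],
  [[0,0,0],[0,0,0],-1],
])

```text
time: 32.65
tcp_pos: [671.1, -24.1, 50.8]
eef_rot: [-1.562, 0.198, -0.199]
contact_force: [-2.0, 0.1, 6.3]
width: 42.5
```

Call:
carry_out([
  [[0,0,0],[0,0,0],0.1],
  [[0,0,0],[0,0,0],0.3],
  [[0,0,0],[0,0,0],0.4],
  [[0,0,0],[0,0,0],0.4],
  [[0,-3,0],[0,0,0],0.4],
  [[0,-5,0],[0,0,0],0.6],
  [[0,-6,0],[0,0,0],1],
  [[-5,-3,0],[0,0,0],1],
  [[-5,-2,0],[0,0,0],1],
  [[-5,0,0],[0,0,0],1],
  [[-5,0,0],[0,0,0],1],
])

```text
time: 34.02
tcp_pos: [475.7, 26.5, 239.6]
eef_rot: [-1.562, 0.198, -0.199]
contact_force: [-0.5, 0.0, 0.9]
width: 85.4
```

```bash
python3 - <<'E'
from plan import *
c=shot('side','side15');cv2.imwrite('pics/s15.png',cv2.resize(c['frame'][130:330,70:340],None,fx=2.9,fy=2.9,interpolation=cv2.INTER_CUBIC))
t=shot('top','top15');cv2.imwrite('pics/t15.png',cv2.resize(t['frame'][90:210,110:410],None,fx=2.6,fy=2.6,interpolation=cv2.INTER_CUBIC))
plan(500,0,200,75.5)
E
```

```text
t 34.12 pos [472.   27.2 238.8] jaw 75.7 down [-0.004 -0.004 -1.   ] w 85.5 F [-0.3 -0.8  0.4] q7 1.05
 turn_y rad 0.004 shift cm [ 3.4   3.88 -1.92]
 turn_y rad -3.138 shift cm [-3.38  3.88  1.96]
```

View pics/s15.png

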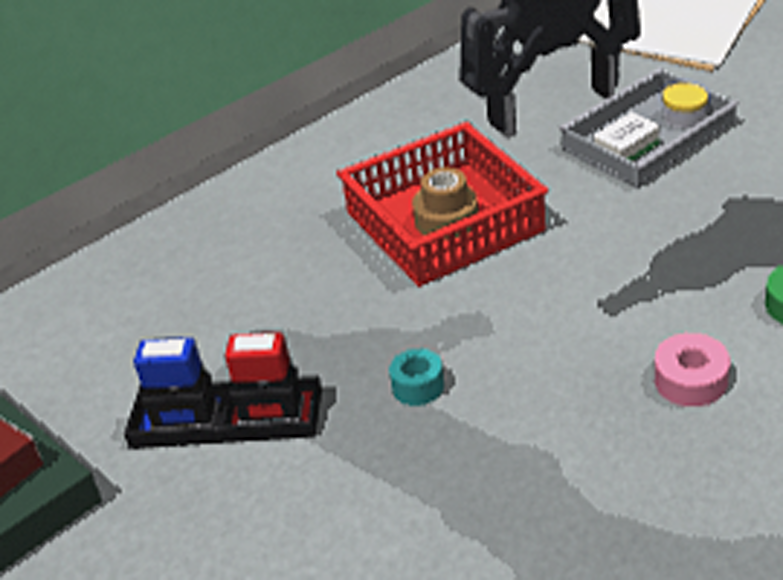

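View pics/t15.png

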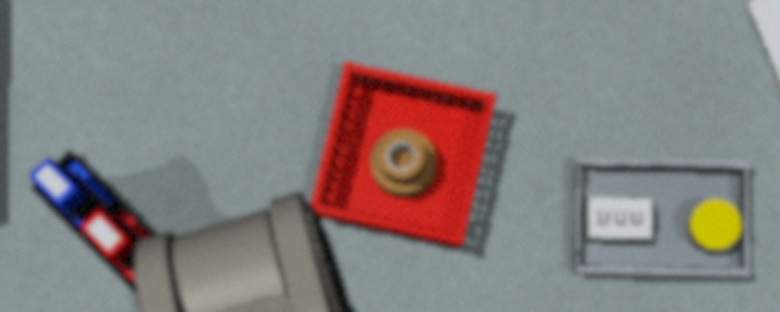

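Both views show the rolls stacked in the basket, both stamps upright in their bays, and the carton beside the tub. Now a numeric check.

```bash
python3 - <<'E'
from seg import *
c=load('top15');h=cv2.cvtColor(c['frame'],cv2.COLOR_BGR2HSV).astype(int);M=masks(c['frame'])
brown=(h[...,0]>9)&(h[...,0]<24)&(h[...,1]<190)
core=comp(brown&(h[...,1]<95),110+155,90+60,10);core=cv2.morphologyEx(core.astype(np.uint8),cv2.MORPH_CLOSE,np.ones((5,5)))>0
rep('started core@54',c,core,54)
print(proj(c,(671.3,-24,54)))
m=comp(brown,265,152,20);m=cv2.morphologyEx(m.astype(np.uint8),cv2.MORPH_CLOSE,np.ones((7,7)))>0
rep('full outline@29',c,m,29)
rep('carton@30',c,comp(M['white'],348,174,16),30)
rep('tub',c,comp(M['yellow'],385,176,20),30)
rep('blue lab',c,comp(M['white'],130,160,10),84)
rep('red lab',c,comp(M['white'],150,180,10),84)
s=load('side15');hs=cv2.cvtColor(s['frame'],cv2.COLOR_BGR2HSV).astype(int)
w=(hs[...,1]<80)&(hs[...,2]>120)
cs=comp(w,70+int(443/2.9),130+int(181/2.9),8);cs=cv2.morphologyEx(cs.astype(np.uint8),cv2.MORPH_CLOSE,np.ones((5,5)))>0
rep('s core@54',s,cs,54)
Ms=masks(s['frame']);rep('s blue lab',s,comp(Ms['white'],126,250,10),84);rep('s red lab',s,comp(Ms['white'],159,248,10),84)
E
```

```text
started core@54 n 118 mean [670.3 -21.7] pca 162.9 [26.6 27. ] rect 670.4 -21.3 28.7 28.4 42.8
[264.58532887 149.12629821]
full outline@29 n 485 mean [670.1 -23.2] pca 7.1 [53.9 57.1] rect 670.5 -22.4 58.6 62.5 88.4
carton@30 n 363 mean [ 609.7 -232.3] pca 86.9 [39.1 59.9] rect 610.2 -233.2 58.0 38.6 87.6
tub n 300 mean [ 598.  -324.2] pca 105.5 [42.2 43.7] rect 598.6 -323.3 48.0 46.0 88.1
blue lab n 78 mean [649.3 302.1] pca 44.9 [16.  28.6] rect 649.2 301.9 28.4 15.3 43.9
red lab n 81 mean [598.7 253.5] pca 43.9 [16.6 28.6] rect 598.5 253.1 28.0 15.2 43.9
s core@54 n 55 mean [667.9 -22.4] pca 138.6 [25.2 28.8] rect 667.9 -21.8 25.3 29.7 44.6
s blue lab n 202 mean [661.1 294.3] pca 174.6 [38.1 48.7] rect 661.6 297.1 49.0 40.0 38.5
s red lab n 100 mean [614.6 237.3] pca 45.1 [20.5 44.5] rect 612.6 236.8 45.6 20.6 38.5
```

```bash
python3 - <<'E'
from h import *
print(manip.sign_off())
E
```

```text
the job is handed in; nothing more can be done
None
```

The job is done and handed in at about 34 s of the 115 s allowed. `sign_off` gives no verdict, so whether it passed isn't known.

- **Stamps:** Both stand upright in the bays of their own colour. Their labels are within about 2 mm of the bay centres in the top view.
- **Carton:** It lies flat beside the clip tub, with its long side along the tray. It is about 3 mm off the ideal spot, which is within my measuring error.
- **Tape:** The full roll lies flat near the middle of the basket, with the started roll on top. The two centres are about 2 mm apart in the top view and about 3 mm in the side view.
- **Left alone:** The clip tub measured the same before and after. I never went near the stapler, and it looked unmoved in the last full top view. The arm did not touch the coloured look-alikes, and the largest contact force I saw was about 6 N.

**Failed check:** The final side-view measurement of the stamp labels was unusable. The colour mask picked up more than the labels, giving positions 14–22 mm off. For the stamps I relied on the top view and on the side picture, where both are visibly seated.

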